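# Fold out the crank handle and clamp the mask blank

### The arm

A 6-joint arm with a two-finger parallel gripper is mounted at the origin on the work surface. World frame = base frame: x ahead of the robot, y to its left, z up, the work surface at z = 0. Lengths are in m, angles in rad, forces in N, time in s.
With the tool pointing down it reaches from about 0.35 to 0.975 m from the base axis. Payload 4.9 kg.
Tool frame: the origin (TCP) lies at the centre of the arm's flange, where the gripper is bolted on; the fingertips stand 173 mm ahead of it and the grasp point (between the pads) lies 155 mm ahead of it (ctrl.finger_overhang is the distance from the TCP to the fingertips, in m); z points along the fingers, y is the direction in which the jaws open and shut (so a half turn about z gives the same grasp; the last joint's range is limited). The gripper opens to 85 mm and grips with 20 to 120 N. Pads are 22 mm wide; open, the fingers measure 114 mm over their backs; the gripper's body (76 mm by 85 mm) begins 54 mm behind the grasp point. The pads swing forward as they close: fully open they stand 13 mm farther back than shut.
Start: joints at [-1.261, 0.053, 1.613, -0, 1.476, -0.119], TCP at [0.26, -0.568, 0.405] pointing down, gripper open.
Joint ranges: [-3.01, 3.01], [-1.01, 2.22], [0.06, 2.58], [-1.02, 4.17], [0.09, 2.62], [-3.14, 3.14]. Speed limits (rad/s): [2.57, 2.57, 3.14, 3.14, 3.14, 3.14].

### API

Orientations are given as a rotation vector (axis times angle).
In Python, from station import ctrl, eyes, spotter gives the robot as it stands.
- The arm moves only by the shell command python3 -m crank 'ROWS' [FORCE]. ROWS is JSON, a list of rows, each a list of 7 numbers: the turn, a rotation vector about the tool's x, y, z in rad, then the shift along the tool's x, y, z in mm, then the closure, from -1 (fully open) to 1 (shut). A call has 1 to 8 rows; each row shifts and turns the pose as measured when the row begins, along the tool's axes as they then stand; what a row does not reach is not made up. A row lasts 1/12 s, in which the tool goes at most 41.7 mm and 7.16 degrees, less where a joint would pass 70% of its speed; a pose out of reach is approached as far as the arm can. A call is refused whole if a number of a shift passes 41.7 or a number of a turn 0.125, either way. A call with a gripper value outside its range is refused whole. The fingers move at their own pace and stop on an object; FORCE is the grip in N (left out, the last holds). Time passes only in rows, so rows that do not move let the fingers close. It gives the time, the measured TCP pose, the force and the opening at its end, in the units of the state.
- ctrl.get_obs(): the state, without advancing time (a new reading comes with each control period).
- eyes.get_image(name): name is "side" or "top"; returns a dict with "image" (480x640x3 uint8, red, green, blue), "vertical_fov" (degrees; the focal length in pixels is half the picture's height over the tangent of half this angle, whatever the lens; pixels are square), "cx", "cy" (the principal point, pixels), "dist" ([k1, k2, p1, p2, k3] as OpenCV has them; the pictures are not rectified), "rvec" (rotation vector, rad) and "tvec" (3), from world to camera coordinates, as OpenCV has them. Camera axes: x right, y down, z forward; pixel columns grow to the right and rows downward; lengths in m; the calibration is good to about 2 mm. A picture is of the moment at which its call begins. There is no depth.
- ctrl.finish_job(): hands the job in, once; it reports no verdict.
Trained networks look in a picture, given as the dict that the camera call returned (one of the last four; its "shot" number tells which), for a name from the list of things; names that differ only in an ending like _2 or _b are one class to them, and where a whole thing is asked for, a point or a joint stands for the part that bears it (a point fixed in the world has none). Each returns a list of dicts, best first, with "confidence" (0 to 1); they miss things now and then, are a little off and sometimes report something else, mostly with a low value. They report only what shows in the picture. A call takes as long as a camera call. They do not tell look-alikes from the thing itself.
- spotter.look_for(query, picture): "centre" ([x, y, z] in m, in world coordinates, good to about 4 mm: the middle of the surface that is visible of it).
- spotter.outline_of(query, picture): "region" (480x640 bool, what is visible of it).
- spotter.mark_of(query, picture): "centre" ([x, y, z] in m, in world coordinates, good to about 4 mm: a listed point, or the origin of a listed thing).
The state is a dict: "t": time; "q": joint angles; "dq": joint speeds; "effort": joint torques, N m; "tool_pos": TCP position; "tool_rot": TCP orientation; "contact_force": force on the tool from outside, world axes, zero at the start; "wrist_torque": the same for the moment, N m; "opening": finger opening in m.
Only numpy, scipy, OpenCV 4.12 (cv2) and the standard library are available. Lean on these libraries where they do the work, as an engineer would, in place of code of your own. Each camera call takes 0.05 s, during which the arm holds its last target.

### The job

Clamp the limewood mask blank in the carver's screw clamp: swing the folded handle on the crank up until it stands upright, then crank clockwise, seen from above, until the sprung jaw holds the blank firmly against the rear stop. Firm means a push of about 11 N along the circle at the handle, where turning it freely takes 5 to 6 N; the wood is soft, so never push beyond 14 N. Then let go, leaving the handle upright, the blank clamped and everything else on the bench where it was.

Things in the scene. Friction and masses are not known exactly. Their poses are not given: they have to be found in the camera images.
- handle (a joint): Fold of the crank handle, rad: 0 = folded flat inward over the crank arm, pi/2 = upright, a hard stop. Stiff hinge: about 2 N at the free end moves it; it stays where left. The grip is a dark wooden sleeve 22 mm in diameter, from 17 to 76 mm from the hinge, and spins freely about its own length; a hand that turns with the crank holds it more surely.
- crank (a joint): Turn of the crank, rad, growing clockwise seen from above (tightening); starts at 0 to 1, stops at 8.4. Each rad drives the jaw 8 mm. About 5.6 N along the circle at the handle turns it freely (2 to 5 N is read at a stop); it stays where left. Once the blank is squeezed, the push climbs by 15 to 20 N per rad. It comes tight 2.5 to 6 rad after the start, unknown beforehand.
- hub (a point): Point on the crank's upright axis, level with the handle's hinge (149 mm over the table); it does not move. z up; y along the bed, from housing to rear stop. The grey gear housing below is 100 x 100 mm, its top 49 mm below this point (a flat hub collar 41 mm below).
- pivot (a point): Hinge of the handle, at the outer end of the crank arm, 80 mm from the crank's axis. x axis outward along the arm, z up, y the hinge axis. The folded grip runs from here along -x, its centre line level with this point. The dark steel arm under it is 22 mm wide, its top 14 mm and underside 24 mm below this point. Two hinge cheeks, 23 mm over their outsides, reach 8 mm inward and 9 mm above it.
- vise: The carver's screw clamp, fixed to the table: housing, crank, and a steel bed 120 mm wide and 20 mm high running along its +y to 285 mm. Origin under the crank's axis at table height. At the bed's far end stands the rear stop, a grey block 100 mm wide, 85 mm high, with a cork face towards the jaw, bolted anywhere between 188 and 203 mm from the origin (its face; not measured).
- handle_end (a point): Centre of the grip's free end, 76 mm from the hinge: over the hub when folded, 76 mm above the pivot when upright.
- jaw: Moving jaw, a grey upright plate 90 mm wide with its top 85 mm over the table, with a sprung cork face 80 x 52 mm in front (25 N per mm, 8 mm travel). Its origin lies on the housing's axis at table height when the crank reads 0 and moves with it along the bed (point hub's +y); the unpressed cork face is 85 mm from the origin along +y.
- blank: Block of pale limewood, 90 x 70 x 42 mm, with a half-carved domed face on top (70 mm high in all), 0.28 kg, lying loose on the steel bed (20 mm high) between jaw and rear stop; its 70 mm width lies along the bed. Origin: centre of its underside, z up. It slides along the bed when the jaw pushes it.
- gouge: Carving gouge 190 mm long lying beside the bed on the robot's side; a bystander.
- offcut: Pale stepped offcut of wood, 45 x 80 mm, 34 mm high, beyond the bed; a bystander.
- mallet: Round carver's mallet standing on its head, 90 mm wide, 225 mm tall, to the left; a bystander.
- stone: Grey sharpening stone 160 x 50 x 25 mm, to the left; a bystander.
- pot: Red pot 100 mm wide, 100 mm tall, to the right; a bystander.
- oil: Clear bottle 56 mm wide, 160 mm tall, to the left; a bystander.
- brush: Small brush, lying at the right; a bystander.
Things that resemble listed ones, but are neither listed nor needed, are in the scene too. What is shaped like the blank but green or purple is not meant.

How it is judged:
On the way, in this order (a step that is already met when the one before it is completed fails the run):
1. the handle is folded out upright (value of joint handle above 1.4 rad), for 0.2 s.
2. the jaw, driven by the crank, holds the blank firmly (contact force between blank and jaw above 25 N and value of joint handle above 1.2 rad), for 0.3 s.
At the end, for the whole second after the job is handed in: The jaw presses the blank against the rear stop with more than 20 N (25 N on the way), the blank lies flat (within 0.06 rad) and square to the bed (within 0.05 rad) and at rest, and the handle stands up (joint handle above 1.2 rad) (contact force between blank and jaw above 20 N and value of joint handle above 1.2 rad and linear speed of blank below 0.01 m/s and angle between the y axis of blank and the y axis of hub, either way round below 0.05 rad and angle between blank's own z axis and vertical below 0.06 rad); the robot touches nothing.
It fails at once if the blank is squeezed with more than 120 N (a push of about 17 N at the handle) (contact force between blank and jaw above 120 N).
It fails at once if the crank is turned by more than about a quarter turn before the handle is folded out (distance of pivot from where it was at the start of the episode above 0.11 m and value of joint handle below 1 rad).
It fails at once if a bystander is pushed away by more than 20 mm (distance of any of gouge, offcut, mallet, stone, pot, oil, brush from where it was at the start of the episode above 0.02 m).
It also fails if it takes over 72 s, if anything falls off the work surface, if the arm or the gripper's body presses on something with over 40 N, if the wrist force passes 120 N, or if a joint passes its speed limit or range.

## Working session

There is one attempt and no reset: what is moved stays moved. The work goes in short steps, Python scripts to look and compute and a shell command to move; the robot and the scene stay as the last step left them, time stands still between calls to the robot, and variables do not carry over. Pictures are saved under pics/ and viewed, and the job is handed in when it is done.

```bash
ls; mkdir -p pics; python3 - <<'E'
from station import ctrl, eyes, spotter
import cv2
o=ctrl.get_obs();print({k:o[k] for k in o})
for n in("side","top"):
    p=eyes.get_image(n);cv2.imwrite(f"pics/{n}0.png",p["image"][:,:,::-1])
    print(n,p["vertical_fov"],p["cx"],p["cy"],p["dist"],p["rvec"],p["tvec"])
    for q in("hub","pivot","handle_end","vise","jaw","blank"):
        print(q,[(r["confidence"],r["centre"]) for r in spotter.mark_of(q,p)][:3])
E
```

```text
pics
{'t': 0.0, 'q': array([-1.26101031e+00,  5.33254451e-02,  1.61428776e+00,  2.98249324e-06,
        1.47597302e+00, -1.18986978e-01]), 'dq': array([-8.57934078e-04, -2.75720412e-04, -4.96608053e-04,  1.24286726e-03,
       -3.80866800e-05,  3.59964980e-04]), 'effort': array([ 8.39966342e-04, -3.93686163e+01, -3.70172381e+01,  8.15134081e-05,
        7.07957981e-03, -1.96600087e-05]), 'tool_pos': array([ 0.25977236, -0.56816081,  0.40348586]), 'tool_rot': array([-3.06773321e+00, -6.67944879e-01,  2.93463882e-04]), 'contact_force': array([-0.17477074, -0.53411712, -0.07614933]), 'wrist_torque': array([-0.02756517, -0.05021276,  0.0228959 ]), 'opening': 0.08528332634583455}
side 42.5257310237528 317.7667139573598 244.14364128212185 [-0.05546101  0.          0.          0.          0.        ] [ 2.2484691  -0.24241131  0.09513058] [-0.51815111  0.1814909   1.66986934]
hub [(0.59, [0.5382, -0.0788, 0.1519])]
pivot [(0.73, [0.5876, -0.1395, 0.1501])]
handle_end [(0.48, [0.5381, -0.0815, 0.1546])]
vise [(0.66, [0.5347, -0.0779, 0.0037])]
jaw []
blank [(0.73, [0.5191, 0.0614, 0.0183]), (0.64, [0.3176, 0.1463, 0.0036]), (0.61, [0.689, 0.1767, 0.0027])]
top 55.215781648407784 319.52554014985355 243.06788217481622 [0.02166861 0.         0.         0.         0.        ] [ 2.16247081 -2.19652876  0.09524886] [0.01030961 0.53623425 1.13785337]
hub [(0.8, [0.5321, -0.0781, 0.1473])]
pivot [(0.62, [0.5881, -0.1393, 0.1506])]
handle_end [(0.72, [0.5364, -0.0785, 0.1548])]
vise [(0.67, [0.5356, -0.0756, 0.0012])]
jaw []
blank [(0.96, [0.3168, 0.1421, 0.002]), (0.8, [0.5199, 0.0625, 0.0167]), (0.57, [0.6883, 0.1782, -0.0065])]
```

View pics/side0.png

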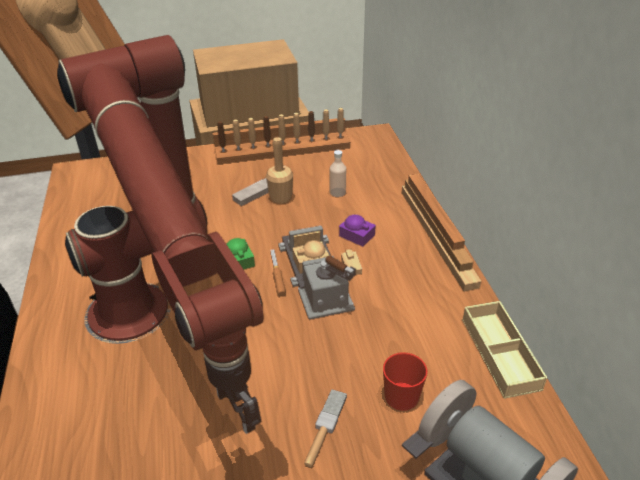

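View pics/top0.png

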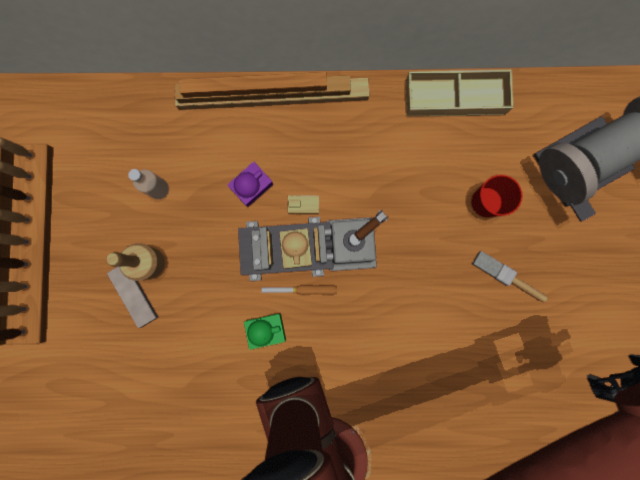

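```bash
cat > h.py <<'E'
from station import ctrl, eyes, spotter
import cv2, numpy as np
def proj(p,P):
    f=240/np.tan(np.radians(p["vertical_fov"])/2);K=np.array([[f,0,p["cx"]],[0,f,p["cy"]],[0,0,1.]])
    return cv2.projectPoints(np.array(P,float).reshape(-1,1,3),np.array(p["rvec"]),np.array(p["tvec"]),K,np.array(p["dist"]))[0].reshape(-1,2)
def crop(p,u,v,r,fn,pts=None,s=6):
    im=p["image"][:,:,::-1].copy();u,v=int(u),int(v);r2=int(r*.75)
    c=im[max(v-r2,0):v+r2,max(u-r,0):u+r];c=cv2.resize(c,None,fx=s,fy=s,interpolation=cv2.INTER_CUBIC)
    if pts is not None:
        for q in proj(p,pts): cv2.circle(c,tuple(int(x) for x in ((q[0]-max(u-r,0)+.5)*s,(q[1]-max(v-r2,0)+.5)*s)),4,(0,255,255),1)
    cv2.imwrite(fn,c)
E
python3 - <<'E'
from h import *
pts=[[.535,-.0785,.149],[.588,-.1394,.149]]
p=eyes.get_image("top");print(proj(p,pts));crop(p,330,240,65,"pics/t1.png",pts)
p=eyes.get_image("side");print(proj(p,pts));crop(p,325,270,65,"pics/s1.png",pts)
E
```

```text
[[355.32607992 238.37216389]
 [381.70524174 214.65168824]]
[[325.25453024 259.2834821 ]
 [350.93186888 271.60842659]]
```

View pics/t1.png

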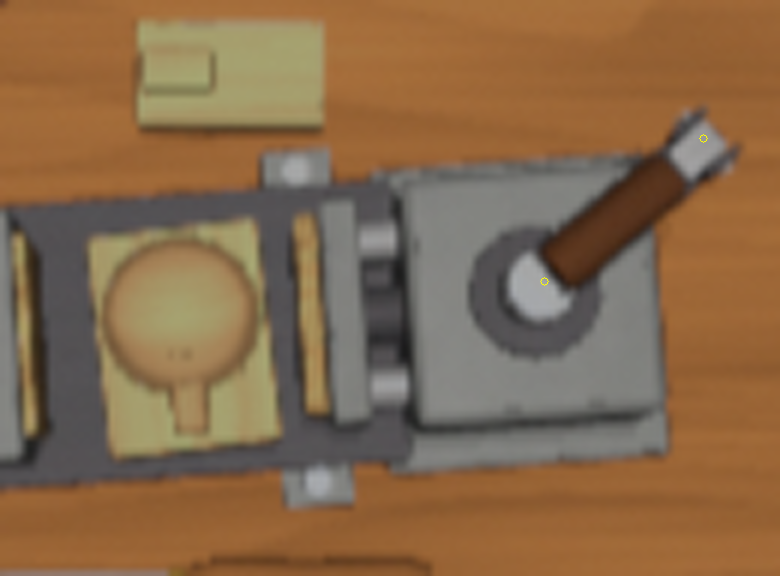

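View pics/s1.png

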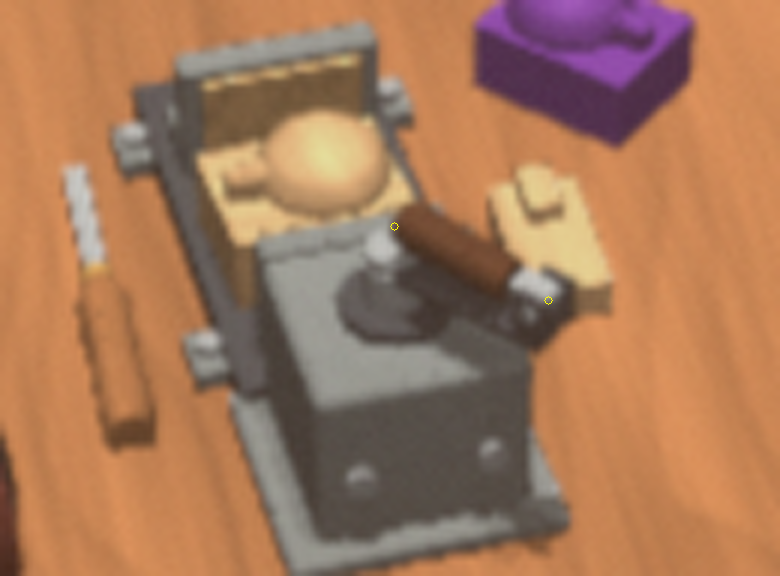

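Candidates for the blank: pale block in the bed (top 295,246), green look-alike (262,332), purple look-alike (250,184). The pale one between the jaw and the rear stop is the one meant. The crank is the dark-brown grip at top (370,228). The crops confirm both, and the projected hub and pivot land on the hub boss and the hinge.

```bash
python3 -m crank '[[0,0,-0.124,0,0,0,-1],[0,0,-0.124,0,0,0,-1],[0,0,-0.124,0,0,0,-1],[0,0,-0.124,0,0,0,-1],[0,0,-0.124,0,0,0,-1],[0,0,-0.124,0,0,0,-1],[0,0,-0.124,0,0,0,-1],[0,0,-0.124,0,0,0,-1]]' 40
python3 -m crank '[[0,0,-0.124,0,0,0,-1],[0,0,-0.124,0,0,0,-1],[0,0,-0.124,0,0,0,-1],[0,0,-0.124,0,0,0,-1],[0,0,-0.124,0,0,0,-1],[0,0,-0.124,0,0,0,-1],[0,0,-0.124,0,0,0,-1]]'
cat >> h.py <<'E'
from scipy.spatial.transform import Rotation as R
def st():
    o=ctrl.get_obs();M=R.from_rotvec(o["tool_rot"]).as_matrix()
    return o,M
def to(pos,yang):
    "shift in tool axes [mm] to reach pos, and turn about tool xyz for down-pointing with tool y at angle yang deg"
    o,M=st();a=np.radians(yang);y=np.array([np.cos(a),np.sin(a),0]);z=np.array([0,0,-1.]);T=np.column_stack([np.cross(y,z),y,z])
    print("t %.2f"%o["t"],"pos",o["tool_pos"].round(4),"shift",(M.T@(np.array(pos)-o["tool_pos"])*1e3).round(1),"turn",R.from_matrix(M.T@T).as_rotvec().round(3),"q",o["q"].round(2),"F",o["contact_force"].round(1),"op",round(o["opening"],4))
E
python3 -c "
from h import *
to([.55,-.0956,.40],41)"
```

```text
t: 1.47
tool_pos: [0.2599, -0.5684, 0.4049]
tool_rot: [2.368, 2.064, -0.0]
contact_force: [0.1, -0.1, 0.1]
opening: 0.0855
t: 2.05
tool_pos: [0.2598, -0.5684, 0.405]
tool_rot: [1.27, 2.873, -0.001]
contact_force: [-0.2, -0.6, 0.1]
opening: 0.0855
t 2.05 pos [ 0.2598 -0.5684  0.405 ] shift [154.5 532.8   4.9] turn [-0.     0.     0.023] q [-1.26  0.05  1.61 -0.    1.48 -2.  ] F [-0.2 -0.6  0.1] op 0.0855
```

```bash
python3 -m crank '[[0,0,0.02,11,38,0,-1],[0,0,0,11,38,0,-1],[0,0,0,11,38,0,-1],[0,0,0,11,38,0,-1],[0,0,0,11,38,0,-1],[0,0,0,11,38,0,-1],[0,0,0,11,38,0,-1],[0,0,0,11,38,0,-1]]'
python3 -m crank '[[0,0,0,11,38,0,-1],[0,0,0,11,38,0,-1],[0,0,0,11,38,0,-1],[0,0,0,11,38,0,-1],[0,0,0,11,38,0,-1],[0,0,0,0,0,0,-1]]'
python3 -c "
from h import *
to([.55,-.0956,.40],41)"
```

```text
t: 2.72
tool_pos: [0.4316, -0.297, 0.4045]
tool_rot: [1.312, 2.852, -0.005]
contact_force: [0.6, -0.3, 0.6]
opening: 0.0857
t: 3.22
tool_pos: [0.5455, -0.1168, 0.4058]
tool_rot: [1.301, 2.851, -0.002]
contact_force: [0.2, -0.2, 0.2]
opening: 0.0855
t 3.22 pos [ 0.5455 -0.1168  0.4058] shift [13.1 17.3  5.8] turn [ 0.002  0.008 -0.001] q [-0.34 -0.11  1.77 -0.    1.47 -1.06] F [ 0.2 -0.2  0.2] op 0.0855
```

```bash
python3 -m crank '[[0,0.008,0,7,9,3,-1],[0,0,0,6,8,3,-1],[0,0,0,0,0,25,-1],[0,0,0,0,0,25,-1],[0,0,0,0,0,0,-1]]'
python3 - <<'E'
from h import *
to([.55,-.0956,.307],41)
pts=[[.535,-.0785,.149],[.588,-.1394,.149],[.55,-.0956,.149]]
p=eyes.get_image("top");crop(p,345,235,65,"pics/t2.png",pts)
p=eyes.get_image("side");crop(p,330,250,65,"pics/s2.png",pts)
E
```

```text
t: 3.63
tool_pos: [0.5519, -0.0916, 0.3509]
tool_rot: [1.293, 2.856, 0.003]
contact_force: [-1.1, -0.5, -1.5]
opening: 0.0854
t 3.63 pos [ 0.5519 -0.0916  0.3509] shift [-1.6 -4.2 43.9] turn [0.005 0.005 0.005] q [-0.3  -0.07  1.82  0.    1.38 -1.02] F [-1.1 -0.5 -1.5] op 0.0854
```

View pics/t2.png

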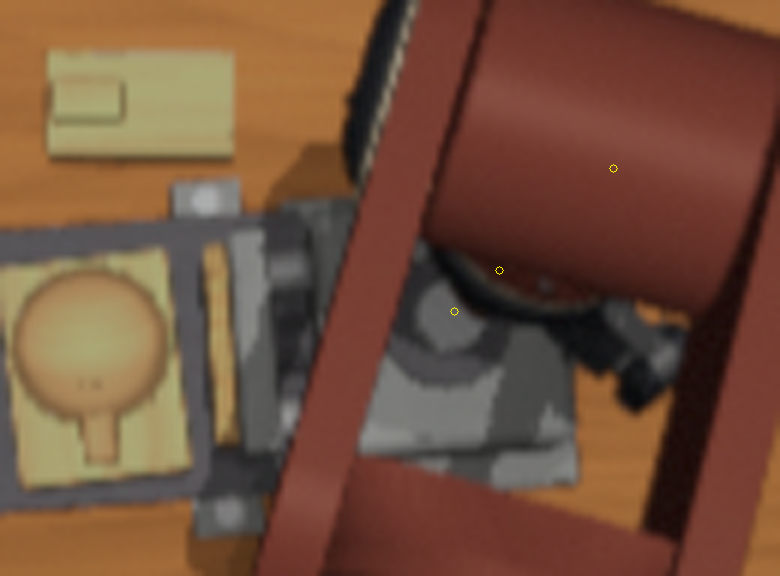

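View pics/s2.png

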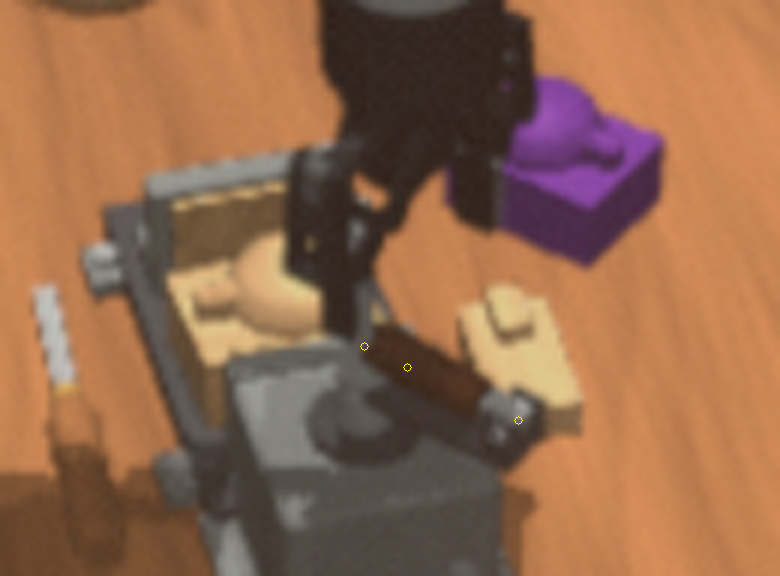

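Side view: one finger is in front of the free end of the grip (crop 345,300) and the other behind it (480,200), so the open hand straddles the grip. Descending.

```bash
python3 -m crank '[[0,0,0,-1.5,-4,14,-1],[0,0,0,0,0,14,-1],[0,0,0,0,0,14,-1],[0,0,0,0,0,0,-1]]'
python3 -c "
from h import *
to([.55,-.0956,.307],41)"
```

```text
t: 4.07
tool_pos: [0.5527, -0.099, 0.3178]
tool_rot: [1.289, 2.838, 0.005]
contact_force: [-0.3, -0.0, -1.0]
opening: 0.0852
t 4.07 pos [ 0.5527 -0.099   0.3178] shift [ 4.5  0.  10.7] turn [0.013 0.021 0.002] q [-0.31 -0.03  1.85  0.    1.3  -1.03] F [-0.3 -0.  -1. ] op 0.0852
```

```bash
python3 -m crank '[[0.013,0.021,0,4.5,0,10.5,-1],[0,0,0,0,0,0,-1]]'
python3 -c "
from h import *
to([.55,-.0956,.307],41)"
python3 -m crank '[[0,0,0,0,0,0,0.2],[0,0,0,0,0,0,0.6],[0,0,0,0,0,0,1],[0,0,0,0,0,0,1],[0,0,0,0,0,0,1],[0,0,0,0,0,0,1]]' 30
python3 -c "
from h import *
to([.55,-.0956,.307],41)"
```

```text
t: 4.23
tool_pos: [0.5499, -0.0965, 0.3079]
tool_rot: [1.302, 2.859, -0.0]
contact_force: [-0.3, 0.9, -0.6]
opening: 0.0855
t 4.23 pos [ 0.5499 -0.0965  0.3079] shift [0.6 0.7 0.9] turn [0.    0.    0.001] q [-0.31 -0.03  1.86 -0.    1.31 -1.02] F [-0.3  0.9 -0.6] op 0.0855
t: 4.73
tool_pos: [0.5507, -0.097, 0.3114]
tool_rot: [1.3, 2.854, 0.0]
contact_force: [-0.4, -1.1, -1.6]
opening: 0.0209
t 4.73 pos [ 0.5507 -0.097   0.3114] shift [1.6 0.4 4.4] turn [0.002 0.005 0.   ] q [-0.31 -0.03  1.85 -0.    1.31 -1.02] F [-0.4 -1.1 -1.6] op 0.0209
```

```bash
python3 -m crank '[[0,0,0,-0.9,0,-9.8,1],[0,0,0,-2.6,0,-9.5,1],[0,0,0,-4.2,0,-9,1]]'
python3 -c "
from h import *
to([.588,-.1394,.3675],41)"
```

```text
t: 4.98
tool_pos: [0.5546, -0.1023, 0.3352]
tool_rot: [-1.302, -2.858, -0.002]
contact_force: [3.9, 0.5, -10.5]
opening: 0.021
t 4.98 pos [ 0.5546 -0.1023  0.3352] shift [-49.9   0.9 -32.4] turn [ 0.001 -0.002 -0.   ] q [-0.31 -0.04  1.82  0.    1.36 -1.03] F [  3.9   0.5 -10.5] op 0.021
```

```bash
python3 -m crank '[[0,0,0,-5,0,-10.5,1],[0,0,0,-8,0,-9.5,1],[0,0,0,-9,0,-7,1]]'
python3 - <<'E'
from h import *
to([.588,-.1394,.3675],41)
p=eyes.get_image("side");crop(p,335,250,55,"pics/s3.png",[[.588,-.1394,.149]],7)
E
```

```text
t: 5.23
tool_pos: [0.5687, -0.1184, 0.3595]
tool_rot: [-1.297, -2.85, -0.006]
contact_force: [0.4, 3.8, -10.1]
opening: 0.0209
t 5.23 pos [ 0.5687 -0.1184  0.3595] shift [-28.4   0.8  -8.3] turn [-0.001 -0.011  0.001] q [-0.33 -0.02  1.76  0.    1.41 -1.05] F [  0.4   3.8 -10.1] op 0.0209
```

View pics/s3.png

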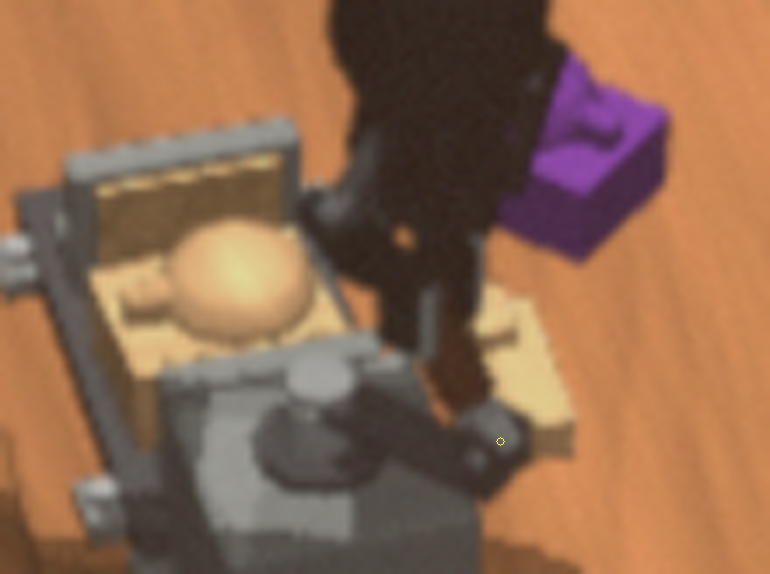

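The handle is at about 60°, with the grip (crop 460,375) rising from the hinge (500,440) into the pads. Continuing.

```bash
python3 -m crank '[[0,0,0,-9.5,0,-5,1],[0,0,0,-10,0,-3.5,1],[0,0,0,-9,0,-0.5,1],[0,0,0,-3,0,0,1]]'
python3 - <<'E'
from h import *
to([.588,-.1394,.3675],41)
p=eyes.get_image("side");crop(p,335,250,55,"pics/s4.png",[[.588,-.1394,.149]],7)
E
```

```text
t: 5.62
tool_pos: [0.5907, -0.1434, 0.3696]
tool_rot: [-1.291, -2.84, -0.011]
contact_force: [-2.8, 4.0, -8.1]
opening: 0.0197
t 5.62 pos [ 0.5907 -0.1434  0.3696] shift [4.8 0.6 2.2] turn [-0.003 -0.023  0.002] q [-0.36  0.04  1.68  0.01  1.44 -1.08] F [-2.8  4.  -8.1] op 0.0197
```

View pics/s4.png

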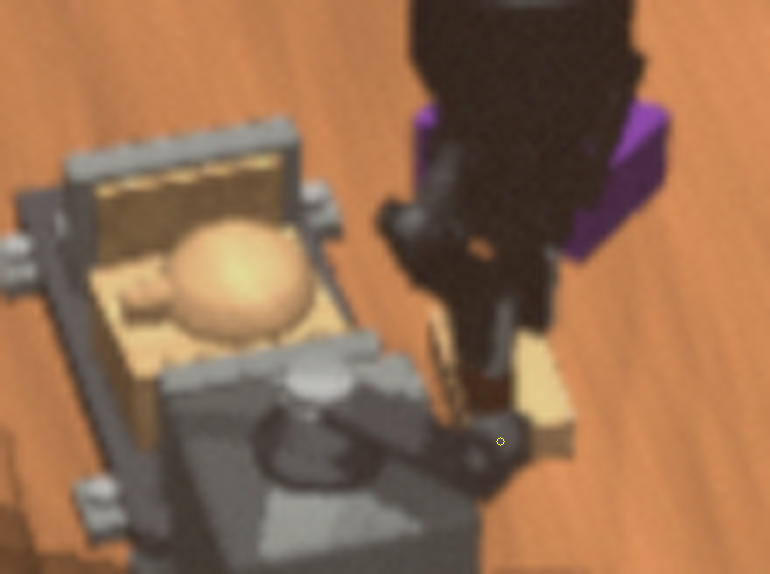

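```bash
python3 -m crank '[[0,0,0,0,0,0,0.2],[-0.003,-0.023,0,3,0,0,0.2],[0,0,0,0,0,0,0.2],[0,0,0,0,0,0,0.2]]' 60
python3 - <<'E'
from h import *
to([.588,-.1394,.356],41)
p=eyes.get_image("side");crop(p,335,250,55,"pics/s5.png",[[.588,-.1394,.149],[.588,-.1394,.225]],7)
p=eyes.get_image("top");crop(p,350,230,65,"pics/t5.png",[[.588,-.1394,.149],[.588,-.1394,.225]],6)
E
```

```text
t: 6.0
tool_pos: [0.5907, -0.1438, 0.3769]
tool_rot: [1.294, 2.843, -0.009]
contact_force: [0.4, 0.3, 0.3]
opening: 0.0339
t 6.00 pos [ 0.5907 -0.1438  0.3769] shift [ 5.5  0.8 20.8] turn [0.002 0.019 0.001] q [-0.36  0.03  1.69 -0.01  1.41 -1.08] F [0.4 0.3 0.3] op 0.0339
```

View pics/s5.png

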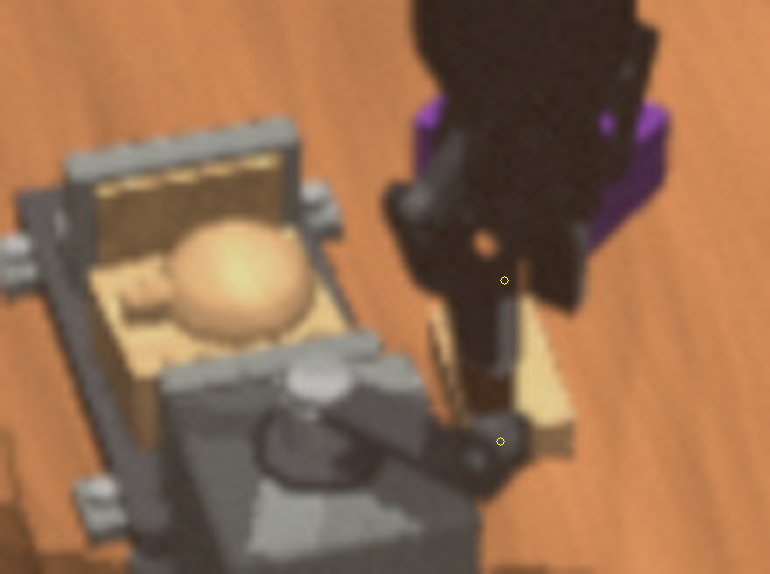

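View pics/t5.png

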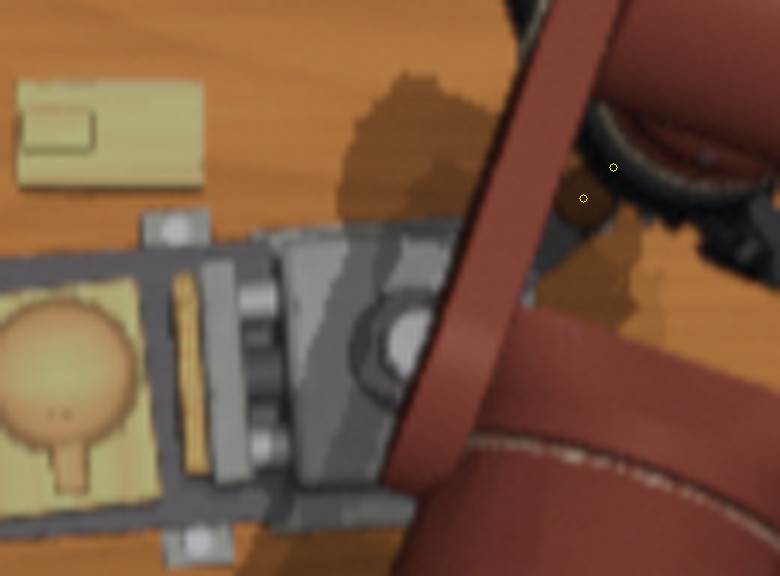

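```bash
python3 -m crank '[[0.002,0.019,0,5.5,0.8,0,0.2],[0,0,0,0,0,10,0.2],[0,0,0,0,0,10,0.2],[0,0,0,0,0,0,0.2]]'
python3 -c "
from h import *
to([.588,-.1394,.356],41)"
```

```text
t: 6.43
tool_pos: [0.5875, -0.1385, 0.3569]
tool_rot: [1.301, 2.858, 0.002]
contact_force: [-0.9, -0.3, 0.3]
opening: 0.034
t 6.43 pos [ 0.5875 -0.1385  0.3569] shift [-1.  -0.2  0.9] turn [0.002 0.001 0.001] q [-0.36  0.04  1.71  0.    1.39 -1.07] F [-0.9 -0.3  0.3] op 0.034
```

```bash
cat >> h.py <<'E'
HUB=np.array([.535,-.0785])
def stat(tail=True):
    o,M=st();g=o["tool_pos"]+M[:,2]*.155;d=g[:2]-HUB;r=np.hypot(*d);a=np.arctan2(d[1],d[0])
    rad=d/r;cw=np.array([rad[1],-rad[0]]);F=o["contact_force"][:2]
    crank=np.mod(np.radians(-49)-a+1,2*np.pi)-1
    want=np.degrees(a)+90
    y=np.radians(want);Y=np.array([np.cos(y),np.sin(y),0]);z=np.array([0,0,-1.]);T=np.column_stack([np.cross(Y,z),Y,z])
    print("t %.2f crank %.3f r %.1f z %.1f push %.1f (out %.1f, Fz %.1f) align-turn"%(o["t"],crank,r*1e3,g[2]*1e3,-F@cw,F@rad,o["contact_force"][2]),R.from_matrix(M.T@T).as_rotvec().round(3),"q6 %.2f op %.4f"%(o["q"][5],o["opening"]))
E
python3 -m crank '[[0,0,0,0,0,0,1],[0,0,0,0,0,0,1],[0,0,0,0,0,0,1]]' 60
python3 -c "
from h import *
stat()"
```

```text
t: 6.68
tool_pos: [0.5871, -0.1387, 0.3559]
tool_rot: [-1.301, -2.858, 0.0]
contact_force: [-0.6, 0.8, 1.8]
opening: 0.0204
t 6.68 crank 0.004 r 79.4 z 200.9 push 0.1 (out -1.0, Fz 1.8) align-turn [-0.001 -0.001  0.005] q6 -1.07 op 0.0204
```

```bash
python3 -m crank '[[0,0,0.08,0.4,-7,0,1],[0,0,0.1,0.6,-9.6,0,1],[0,0,0.12,0.6,-9.6,0,1],[0,0,0.12,0.6,-9.6,0,1]]'
python3 -c "
from h import *
stat()"
```

```text
t: 7.02
tool_pos: [0.5595, -0.1537, 0.356]
tool_rot: [1.88, 2.502, 0.029]
contact_force: [7.3, 0.3, -2.7]
opening: 0.0201
t 7.02 crank 0.357 r 79.0 z 201.0 push 7.0 (out 2.3, Fz -2.7) align-turn [ 0.022 -0.001 -0.077] q6 -0.68 op 0.0201
```

```bash
python3 -m crank '[[0.02,0,0.09,0.3,-10.2,0,1],[0,0,0.1,0.4,-10.2,0,1],[0,0,0.1,0.4,-10.2,0,1],[0,0,0.11,0.4,-10.2,0,1],[0,0,0.11,0.4,-10.2,0,1],[0,0,0.11,0.4,-10.2,0,1]]'
python3 -c "
from h import *
stat()"
```

```text
t: 7.52
tool_pos: [0.5031, -0.1533, 0.3558]
tool_rot: [2.576, 1.76, 0.048]
contact_force: [6.9, -2.4, -1.8]
opening: 0.0201
t 7.52 crank 1.051 r 79.3 z 200.9 push 7.3 (out -0.1, Fz -1.8) align-turn [ 0.035 -0.013 -0.037] q6 -0.07 op 0.0201
```

```bash
python3 -m crank '[[0.015,-0.01,0.09,0.4,-10,0,1],[0.01,0,0.11,0.4,-10,0,1],[0.01,0,0.11,0.4,-10,0,1],[0,0,0.11,0.4,-10,0,1],[0,0,0.11,0.4,-10,0,1],[0,0,0.11,0.4,-10,0,1]]'
python3 -c "
from h import *
stat()"
```

```text
t: 8.02
tool_pos: [0.4599, -0.1178, 0.3558]
tool_rot: [3.021, 0.805, 0.05]
contact_force: [4.7, -5.3, -2.4]
opening: 0.0203
t 8.02 crank 1.764 r 80.5 z 200.9 push 6.9 (out -1.4, Fz -2.4) align-turn [ 0.022 -0.027 -0.002] q6 0.64 op 0.0203
```

```bash
python3 -m crank '[[0.01,-0.01,0.11,0.6,-10,0,1],[0.01,-0.01,0.11,0.6,-10,0,1],[0,-0.01,0.11,0.6,-10,0,1],[0,0,0.11,0.6,-10,0,1],[0,0,0.11,0.6,-10,0,1]]'
python3 -c "
from h import *
stat()"
```

```text
t: 8.43
tool_pos: [0.4507, -0.072, 0.3559]
tool_rot: [3.123, -0.097, 0.037]
contact_force: [-2.2, -7.2, 0.3]
opening: 0.0205
t 8.43 crank 2.333 r 80.8 z 200.9 push 7.3 (out 1.9, Fz 0.3) align-turn [ 0.016 -0.024 -0.015] q6 1.31 op 0.0205
```

```bash
S='from h import *
stat()'
for k in 1; do python3 -m crank '[[0.01,-0.015,0.09,0.6,-8,0,1],[0.01,-0.01,0.09,0.6,-8,0,1]]' >/dev/null; python3 -c "$S"; done
python3 -m crank '[[0,0,0.09,0.6,-8,0,1],[0,0,0.09,0.6,-8,0,1]]' >/dev/null; python3 -c "$S"
```

```text
t 8.60 crank 2.537 r 81.3 z 201.1 push 7.3 (out -5.9, Fz -4.9) align-turn [ 0.003 -0.012 -0.002] q6 1.54 op 0.0200
t 8.77 crank 2.702 r 80.5 z 200.9 push 6.1 (out 3.3, Fz 4.5) align-turn [ 0.01  -0.014 -0.028] q6 1.76 op 0.0201
```

```bash
python3 - <<'E'
from h import *
p=eyes.get_image("top");crop(p,300,240,65,"pics/t6.png",None,6)
E
```

```text
(no output)
```

View pics/t6.png

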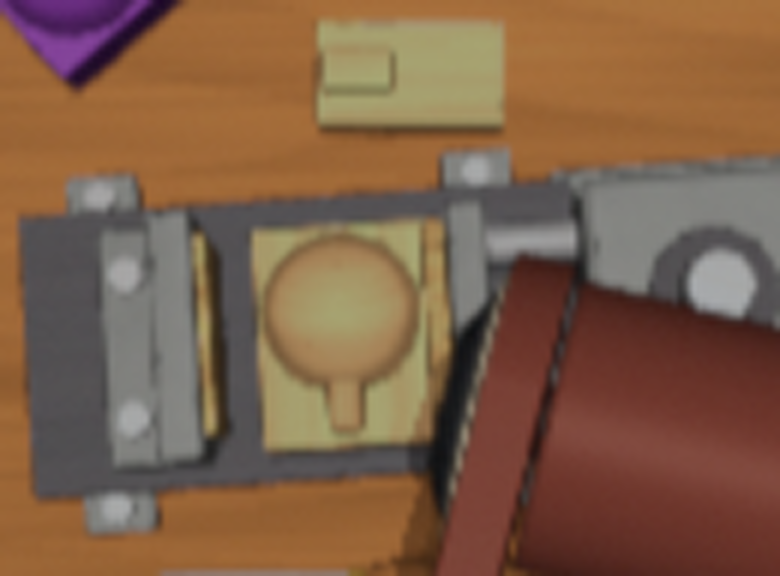

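Top view: the jaw cork (crop 435,300) now touches the pale blank. The blank is square, with about 16 mm left between its rear edge (258,330) and the stop's cork (210,330). That puts tight at roughly crank 4.6. I'll wind the wrist back half a turn now; the sleeve spins.

```bash
S='from h import *
stat()'
python3 -m crank '[[0,0,-0.12,0,0,0,0.2],[0,0,0,0,0,0,0.2],[0,0,0,0,0,0,0.2]]'>/dev/null; python3 -c "$S"
python3 -m crank '[[0,0,-0.124,0,0,0,0.2],[0,0,-0.124,0,0,0,0.2],[0,0,-0.124,0,0,0,0.2],[0,0,-0.124,0,0,0,0.2],[0,0,-0.124,0,0,0,0.2],[0,0,-0.124,0,0,0,0.2],[0,0,-0.124,0,0,0,0.2],[0,0,-0.124,0,0,0,0.2]]'>/dev/null; python3 -c "$S"
```

```text
t 9.07 crank 2.725 r 80.7 z 200.4 push 0.5 (out -0.7, Fz 1.0) align-turn [ 0.008 -0.013  0.119] q6 1.64 op 0.0342
t 9.73 crank 2.685 r 78.7 z 199.4 push 0.1 (out -1.5, Fz -1.0) align-turn [ 0.02  -0.011  1.082] q6 0.63 op 0.0340
```

```bash
S='from h import *
stat()'
python3 -m crank '[[0,0,-0.124,0,0,0,0.2],[0,0,-0.124,0,0,0,0.2],[0,0,-0.124,0,0,0,0.2],[0,0,-0.124,0,0,0,0.2],[0,0,-0.124,0,0,0,0.2],[0,0,-0.124,0,0,0,0.2],[0,0,-0.124,0,0,0,0.2],[0,0,-0.124,0,0,0,0.2]]'>/dev/null; python3 -c "$S"
python3 -m crank '[[0,0,-0.124,0,0,0,0.2],[0,0,-0.124,0,0,0,0.2],[0,0,-0.124,0,0,0,0.2],[0,0,-0.124,0,0,0,0.2],[0,0,-0.124,0,0,0,0.2],[0,0,-0.124,0,0,0,0.2],[0,0,-0.124,0,0,0,0.2],[0,0,-0.124,0,0,0,0.2]]'>/dev/null; python3 -c "$S
a=np.radians(-49)-2.722
to([.535+.0803*np.cos(a),-.0785+.0803*np.sin(a),.356],np.degrees(a)-90)"
```

```text
t 10.40 crank 2.662 r 75.2 z 199.4 push 0.3 (out -1.0, Fz -0.1) align-turn [ 0.036 -0.007  2.059] q6 -0.37 op 0.0344
t 11.07 crank 2.660 r 74.4 z 199.2 push 0.6 (out -0.9, Fz 0.1) align-turn [0.049 0.007 3.056] q6 -1.37 op 0.0342
t 11.07 pos [ 0.4615 -0.0487  0.3542] shift [ 1.1  4.  -1.9] turn [-0.004  0.032 -0.022] q [-0.26 -0.32  2.04 -0.01  1.4  -1.37] F [ 0.6 -0.9  0.1] op 0.0342
```

```bash
S='from h import *
a=np.radians(-49)-2.722
stat();to([.535+.0803*np.cos(a),-.0785+.0803*np.sin(a),.356],np.degrees(a)-90)'
python3 -m crank '[[-0.004,0.032,-0.02,1,4,-1.5,0.2],[0,0,0,0,0,0,0.2]]'>/dev/null; python3 -c "$S"
python3 -m crank '[[0,0,0,0,0,0,1],[0,0,0,0,0,0,1],[0,0,0,0,0,0,1]]' 60>/dev/null; python3 -c "$S"
```

```text
t 11.23 crank 2.723 r 80.3 z 200.5 push 0.2 (out 0.1, Fz -0.3) align-turn [-0.000e+00 -3.000e-03  3.141e+00] q6 -1.39 op 0.0338
t 11.23 pos [ 0.4622 -0.0448  0.3555] shift [ 0.1  0.2 -0.5] turn [ 0.002 -0.    -0.001] q [-0.26 -0.31  2.03  0.    1.43 -1.39] F [-0.2 -0.1 -0.3] op 0.0338
t: 11.48
tool_pos: [0.4621, -0.0452, 0.3557]
tool_rot: [0.687, 3.064, 0.001]
contact_force: [-0.7, 1.9, 0.7]
opening: 0.0211
t 11.48 crank 2.717 r 80.0 z 200.7 push -1.5 (out 1.4, Fz 0.7) align-turn [ 1.000e-03 -2.000e-03  3.131e+00] q6 -1.39 op 0.0211
t 11.48 pos [ 0.4621 -0.0452  0.3557] shift [ 0.2  0.6 -0.3] turn [ 0.001  0.001 -0.005] q [-0.26 -0.31  2.03  0.    1.43 -1.39] F [-0.7  1.9  0.7] op 0.0211
```

Regripped at the same spot. The hand's +y is now clockwise. Cranking on with short calls.

```bash
S='from h import *
stat()'
python3 -m crank '[[0,0,0.08,-0.5,7.5,0,1],[0,0,0.1,-0.6,9,0,1],[0,0,0.1,-0.6,9,0,1]]'>/dev/null; python3 -c "$S"
python3 -m crank '[[0,0,0.1,-0.6,9,0,1],[0,0,0.1,-0.6,9,0,1]]'>/dev/null; python3 -c "$S"
```

```text
t 11.73 crank 2.972 r 80.0 z 200.6 push 6.6 (out 3.4, Fz 5.2) align-turn [-2.00e-03  2.00e-02  3.09e+00] q6 -1.04 op 0.0209
t 11.90 crank 3.166 r 80.0 z 200.6 push 7.6 (out 4.0, Fz 5.9) align-turn [-3.000e-03  3.400e-02  3.071e+00] q6 -0.80 op 0.0209
```

```bash
sed -i 's/want=np.degrees(a)+90/want=np.degrees(a)-90/' h.py; S='from h import *
stat()'
python3 -m crank '[[0,0,0.09,-0.6,9.5,0,1],[0,0,0.09,-0.6,9.5,0,1],[0,0,0.09,-0.6,9.5,0,1]]'>/dev/null; python3 -c "$S"
python3 -m crank '[[0,0,0.1,-0.6,9.5,0,1],[0,0,0.1,-0.6,9.5,0,1]]'>/dev/null; python3 -c "$S"
```

```text
t 12.15 crank 3.483 r 80.3 z 200.6 push 8.0 (out 2.5, Fz 5.8) align-turn [-0.035  0.001 -0.041] q6 -0.48 op 0.0205
t 12.32 crank 3.699 r 80.6 z 200.5 push 7.3 (out 1.4, Fz 6.3) align-turn [-0.042  0.006 -0.037] q6 -0.25 op 0.0208
```

```bash
S='from h import *
stat()'
python3 -m crank '[[-0.02,0,0.08,-0.6,9.5,0,1],[-0.02,0,0.08,-0.6,9.5,0,1]]'>/dev/null; python3 -c "$S"
python3 - <<'E'
from h import *
p=eyes.get_image("top");crop(p,300,240,65,"pics/t7.png",None,6)
E
```

```text
t 12.48 crank 3.993 r 81.4 z 200.6 push 6.4 (out -4.4, Fz 5.7) align-turn [-0.006  0.01   0.087] q6 -0.08 op 0.0208
```

View pics/t7.png

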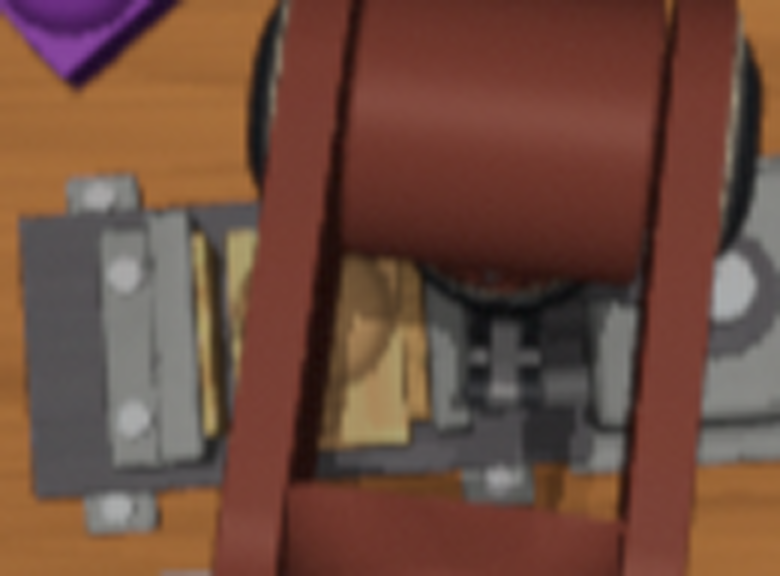

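```bash
S='from h import *
stat()'
python3 -m crank '[[0,0,0.12,-0.6,7,0,1],[0,0,0.1,-0.6,7,0,1]]'>/dev/null; python3 -c "$S"
python3 -m crank '[[0,0,0.08,-0.5,7,0,1],[0,0,0.08,-0.5,7,0,1]]'>/dev/null; python3 -c "$S"
```

```text
t 12.70 crank 4.160 r 81.4 z 200.6 push 6.7 (out -1.6, Fz 4.5) align-turn [-0.008  0.012  0.026] q6 0.15 op 0.0202
t 12.87 crank 4.302 r 81.4 z 200.6 push 6.8 (out -1.2, Fz 4.6) align-turn [-0.014  0.014  0.002] q6 0.31 op 0.0205
```

```bash
S='from h import *
stat()'
python3 -m crank '[[-0.01,0.01,0.07,-0.6,7,0,1],[0,0,0.08,-0.6,7,0,1]]'>/dev/null; python3 -c "$S"
python3 -m crank '[[0,0,0.08,-0.6,6,0,1]]'>/dev/null; python3 -c "$S"
```

```text
t 13.03 crank 4.464 r 81.2 z 200.6 push 8.0 (out -0.0, Fz 4.2) align-turn [-0.011  0.009  0.008] q6 0.45 op 0.0208
t 13.12 crank 4.523 r 81.2 z 200.7 push 6.5 (out 1.0, Fz 3.7) align-turn [-0.014  0.009 -0.016] q6 0.53 op 0.0207
```

```bash
S='from h import *
stat()'
python3 -m crank '[[0,0,0.07,-0.6,6,0,1]]'>/dev/null; python3 -c "$S"
python3 -m crank '[[0,0,0.07,-0.6,6,0,1]]'>/dev/null; python3 -c "$S"

```

```text
t 13.20 crank 4.580 r 81.2 z 200.6 push 7.2 (out 1.9, Fz 4.8) align-turn [-0.018  0.009 -0.033] q6 0.60 op 0.0208
t 13.28 crank 4.637 r 81.1 z 200.7 push 7.3 (out 1.4, Fz 4.0) align-turn [-0.021  0.009 -0.049] q6 0.66 op 0.0205
```

```bash
S='from h import *
stat()'
python3 -m crank '[[-0.015,0.01,0.05,-0.6,6.5,0,1]]'>/dev/null; python3 -c "$S"
python3 -m crank '[[0,0,0.06,-0.6,6.5,0,1]]'>/dev/null; python3 -c "$S"

```

```text
t 13.37 crank 4.726 r 81.4 z 200.6 push 7.0 (out -7.6, Fz 9.1) align-turn [-0.01   0.003 -0.011] q6 0.71 op 0.0206
t 13.45 crank 4.789 r 80.9 z 200.7 push 7.9 (out 0.6, Fz 4.3) align-turn [-0.014  0.004 -0.009] q6 0.76 op 0.0204
```

```bash
S='from h import *
stat()'
python3 -m crank '[[0,0,0.06,-0.6,6,0,1]]'>/dev/null; python3 -c "$S"
python3 -m crank '[[0,0,0.06,-0.6,6,0,1]]'>/dev/null; python3 -c "$S
p=eyes.get_image('top');crop(p,290,240,65,'pics/t8.png',None,6)"

```

```text
t 13.53 crank 4.843 r 80.8 z 200.7 push 6.8 (out 2.0, Fz 3.7) align-turn [-0.018  0.004 -0.017] q6 0.82 op 0.0204
t 13.62 crank 4.893 r 80.8 z 200.7 push 8.5 (out 0.7, Fz 4.4) align-turn [-0.023  0.004 -0.029] q6 0.87 op 0.0207
```

View pics/t8.png

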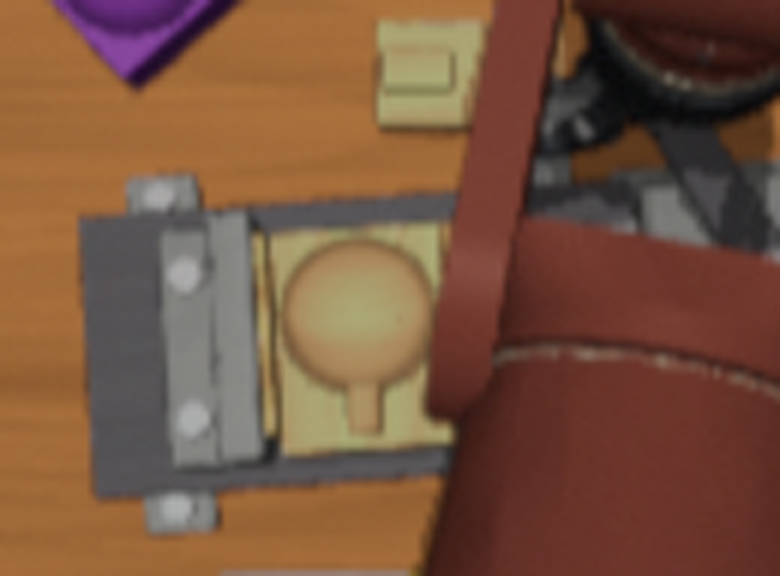

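The blank's rear edge (272,330) is practically at the stop's cork. Single small rows from here.

```bash
S='from h import *
stat()'
python3 -m crank '[[0,0,0.05,-0.5,5,0,1]]'>/dev/null; python3 -c "$S"
python3 -m crank '[[0,0,0.05,-0.5,5,0,1]]'>/dev/null; python3 -c "$S"

```

```text
t 13.75 crank 4.934 r 80.8 z 200.7 push 9.9 (out 0.6, Fz 3.8) align-turn [-0.028  0.004 -0.041] q6 0.92 op 0.0209
t 13.83 crank 4.964 r 80.7 z 200.6 push 11.1 (out 0.7, Fz 4.2) align-turn [-0.035  0.004 -0.062] q6 0.96 op 0.0205
```

```bash
S='from h import *
stat()'
python3 -m crank '[[0,0,0.05,-0.5,5,0,1]]'>/dev/null; python3 -c "$S"

```

```text
t 13.92 crank 4.991 r 80.6 z 200.7 push 10.4 (out 1.6, Fz 3.8) align-turn [-0.041  0.004 -0.086] q6 1.01 op 0.0205
```

```bash
S='from h import *
stat()'
python3 -m crank '[[-0.02,0,0.02,-0.3,5,0,1]]'>/dev/null; python3 -c "$S"

```

```text
t 14.00 crank 5.053 r 80.7 z 200.6 push 12.0 (out 1.1, Fz 5.1) align-turn [-0.029  0.005 -0.044] q6 1.03 op 0.0211
```

```bash
S='from h import *
stat()'
python3 -m crank '[[-0.01,0,0.02,-0.3,4.5,0,1]]'>/dev/null; python3 -c "$S"

```

```text
t 14.08 crank 5.087 r 80.7 z 200.7 push 12.9 (out 0.4, Fz 5.1) align-turn [-0.026  0.005 -0.03 ] q6 1.04 op 0.0206
```

```bash
S='from h import *
stat()'
python3 -m crank '[[0,0,0,0,0,0,1],[0,0,0,0,0,0,1],[0,0,0,0,0,0,1],[0,0,0,0,0,0,1]]'>/dev/null; python3 -c "$S"
python3 -m crank '[[0,0,0,0,0,0,0.2],[0,0,0,0,0,0,0.2],[0,0,0,0,0,0,0.2],[0,0,0,0,0,0,0.2]]'>/dev/null; python3 -c "$S"
python3 - <<'E'
from h import *
p=eyes.get_image("side");crop(p,325,245,65,"pics/s9.png",None,6)
E
```

```text
t 14.42 crank 5.073 r 80.7 z 200.7 push 2.0 (out -0.9, Fz 0.9) align-turn [-0.026  0.004 -0.041] q6 1.04 op 0.0207
t 14.75 crank 5.081 r 80.4 z 199.7 push -0.3 (out 0.0, Fz 0.1) align-turn [-0.026  0.004 -0.033] q6 1.04 op 0.0344
```

View pics/s9.png

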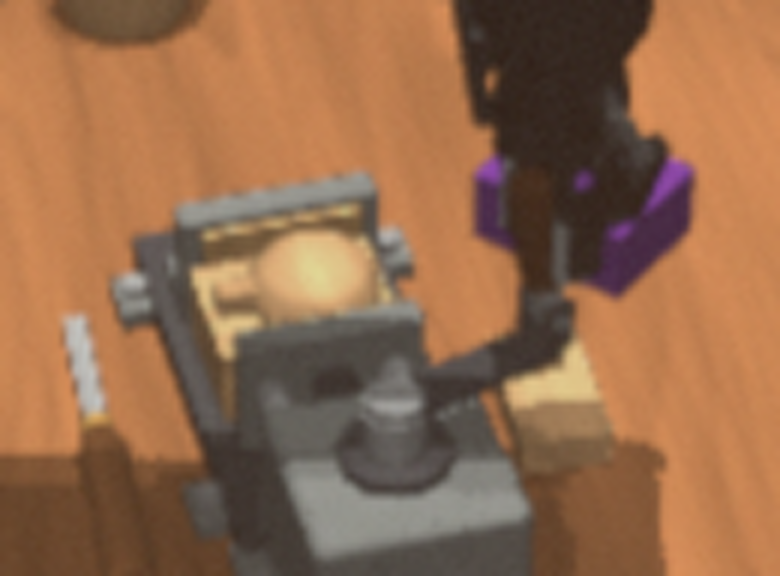

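The handle (crop 535,220) stands upright between the open fingers, the crank has stayed put, and the blank is against the stop. Backing off upward.

```bash
S='from h import *
stat()'
python3 -m crank '[[0,0,0,0,0,-10,0.2],[0,0,0,0,0,-12,0.2],[0,0,0,0,0,-12,0.2]]'>/dev/null; python3 -c "$S"
python3 -m crank '[[0,0,0,0,0,-20,0],[0,0,0,0,0,-30,0],[0,0,0,0,0,-30,0],[0,0,0,0,0,-30,0],[0,0,0,0,0,0,0]]'>/dev/null; python3 -c "$S"
python3 - <<'E'
from h import *
a=np.radians(-49)-5.08;e=[.535+.08*np.cos(a),-.0785+.08*np.sin(a)]
for n,u,v in(("side",325,235),("top",320,225)):
    p=eyes.get_image(n);crop(p,u,v,65,f"pics/{n}10.png",[e+[.149],e+[.225]],6)
    for q in("handle_end","pivot","blank","gouge","offcut"): print(q,[(r["confidence"],r["centre"]) for r in spotter.mark_of(q,p)][:2])
E
```

```text
t 15.05 crank 5.085 r 79.0 z 232.3 push -0.0 (out 0.8, Fz 0.1) align-turn [-0.03  0.01 -0.03] q6 1.04 op 0.0343
t 15.47 crank 5.133 r 80.5 z 356.7 push -1.0 (out -0.1, Fz 2.0) align-turn [-0.025  0.003  0.019] q6 1.04 op 0.0424
handle_end [(0.63, [0.6044, -0.0513, 0.2259])]
pivot [(0.81, [0.6101, -0.0478, 0.1473])]
blank [(0.79, [0.3195, 0.1438, 0.0027]), (0.65, [0.5204, 0.0881, 0.0166])]
gouge [(0.75, [0.4223, 0.0645, -0.0009]), (0.74, [0.4385, -0.4788, -0.0032])]
offcut [(0.74, [0.4164, 0.0635, -0.0019]), (0.66, [0.6381, 0.0431, -0.0019])]
handle_end [(0.65, [0.6021, -0.0518, 0.2248])]
pivot [(0.53, [0.6094, -0.0498, 0.1509])]
blank [(0.95, [0.5206, 0.0871, 0.0191]), (0.95, [0.6873, 0.1763, -0.0022])]
gouge [(0.58, [0.4211, 0.068, 0.0013])]
offcut [(0.79, [0.6366, 0.0473, -0.0018])]
```

View pics/side10.png

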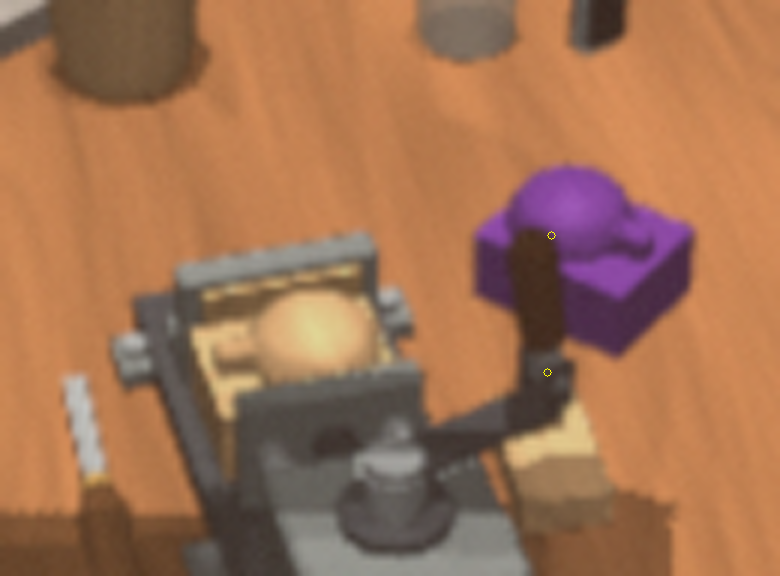

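View pics/top10.png

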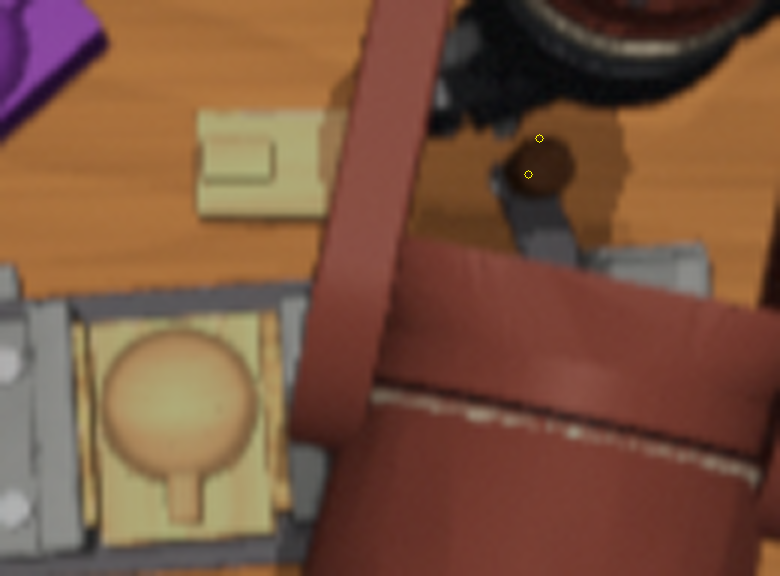

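```bash
python3 -c "
from station import ctrl
print(ctrl.get_obs()['contact_force']);print(ctrl.finish_job())"
```

```text
[ 0.46071368 -0.28402819 -0.40668356]
the job is handed in; nothing more can be done
None
```

The blank is clamped against the rear stop and the job is handed in, at about 15.6 s of the 72 s; no verdict is reported.

I gripped the folded handle near its free end and lifted it through its arc. I then regripped it lower and cranked about 5.08 rad clockwise, winding the wrist back half a turn on the way. After that I let go and backed the hand off upward.

**Last checks:**
- **Clamping force:** the push read about 7 N while turning freely and climbed to 12.9 N over the last 0.2 rad. The free readings sit about 1.5 N above the stated 5.6 N, so I take the true push as about 11 N. From that I infer 45–65 N on the blank; I had no direct reading of it.
- **Peak push:** the highest reading was 12.9 N, under the 14 N limit. I only sampled it at the end of each call.
- **Blank:** the final pictures show it square between the two cork faces.
- **Handle:** it leans a few mm inward, about 0.1 rad short of fully upright. That puts the joint at roughly 1.45–1.48 rad, above the 1.2 needed, so I left it.
- **Hand:** it is clear of everything, with contact force below 1 N.
- **Bystanders:** the gouge and offcut looked undisturbed beside the bed. I did not measure any bystander's displacement, and I did not check the pot and brush again at the end.

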